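Select third gear and start the lathe

ROBOT

A 6-joint arm with a two-finger parallel gripper is mounted at the origin on the work surface. World frame = base frame: x ahead of the robot, y to its left, z up, the work surface at z = 0. Lengths are in mm, angles in rad, forces in N, time in s.
With the tool pointing down it reaches from about 275 to 750 mm from the base axis. Payload 10.2 kg.
Tool frame: the origin (TCP) lies midway between the tips of the shut fingers; the grasp point (between the pads) lies 19 mm behind it; z points along the fingers, y is the line along which they close (so a half turn about z gives the same grasp; the last joint's range is limited). The gripper opens to 85 mm and grips with 20 to 120 N. Pads are 22 mm wide; open, the fingers measure 114 mm over their backs; the gripper's body (76 mm by 85 mm) begins 54 mm behind the grasp point. The pads swing forward as they close: fully open they stand 13 mm farther back than shut.
Start: joints at [1.111, 0.313, 1.498, -0, 1.331, -0.223], TCP at [123.174, 510.352, 231.294] pointing down, gripper open.
Joint ranges: [-2.94, 2.94], [-0.97, 2.17], [0.19, 2.56], [-1.23, 4.37], [0.02, 3.11], [-2.88, 2.88]. Speed limits (rad/s): [2.39, 2.39, 3.01, 3.14, 3.14, 3.14].

INTERFACE

Orientations are given as a unit quaternion [w, x, y, z].
In Python, from rig import ctrl gives the robot as it stands.
- The arm moves only by the tool send_rows, never from a script. Its argument "targets" is a list of rows, each an object with "offset": the shift along the world's x, y, z in cm, a list of three; "spin": the turn about the world's z in rad. A call has 1 to 8 rows; each row is the pose to reach, as a shift and turn from the pose commanded when the call began; what a row does not reach only later rows make up. A row lasts 1/12 s, in which the tool goes at most 41.7 mm and 7.16 degrees, less where a joint would pass 70% of its speed; a pose out of reach is approached as far as the arm can. A call with a gripper value outside its range is refused whole. "grip" is the opening, from 0 (shut) to 1 (fully open), set as the call begins (left out, the last holds). The fingers move at their own pace and stop on an object; "squeeze" is the grip in N (left out, the last holds). Time passes only in rows, so rows that repeat a pose let the fingers close. It gives the time, the measured TCP pose, the force, the opening and the grip force at its end, in the units of the state.
- ctrl.sense(): the state, without advancing time (a new reading comes with each control period).
- ctrl.capture(name): name is "side" or "top" or "wrist"; returns (picture, depth): 400x640x3 uint8, red, green, blue; 400x640 float32, mm along the optical axis (not along the pixel's ray), 0 where there is no reading.
- ctrl.calibration(name): a dict with "fx", "fy", "cx", "cy" (pixels), "k1" (the pictures are not rectified: a ray, as slopes to the right and down, at radius r is drawn at 1 + k1 r^2 times it, then the intrinsics apply), "view" (4x4, takes a point from world to camera coordinates); the wrist camera has in their place "mount" (4x4, takes a point from camera to tool coordinates, whose origin is the TCP and whose axes are the flange's). Camera axes: x right, y down, z forward; pixel columns grow to the right and rows downward; lengths in mm; the calibration is good to about 2 mm. A picture is of the moment at which its call begins: read the wrist's pose just before it. calibration takes no time and is no camera call.
- ctrl.finish_job(): hands the job in; it is judged then, once.
Trained networks look in the newest picture that a camera, given by its name, has taken for a name from the list of things; names that differ only in an ending like _2 or _b are one class to them, and where a whole thing is asked for, a point or a joint stands for the part that bears it (a point fixed in the world has none). Each returns a list of dicts, best first, with "conf" (0 to 1); they miss things now and then, are a little off and sometimes report something else, mostly with a low value. They report only what shows in the picture. A call takes as long as a camera call. They do not tell look-alikes from the thing itself.
- ctrl.search_frame(camera, query): "box" ([left, top, right, bottom] in pixels, round what is visible of it).
- ctrl.place_of(camera, query): "uv" ([column, row] in pixels: a listed point, or the origin of a listed thing).
The state is a dict: "time_s": time; "joints": joint angles; "dq": joint speeds; "tau": joint torques, N m; "eef_pos": TCP position; "ee_rot": TCP orientation; "force": force on the tool from outside, world axes, zero at the start; "wrist_torque": the same for the moment, N m; "grip_width": opening from 0.0 (shut) to 1.0 (fully open); "grip_force": force on a finger pad.
Only numpy, scipy, OpenCV 4.12 (cv2) and the standard library are available. Lean on these libraries where they do the work, as an engineer would, in place of code of your own. Each camera call takes 0.05 s, during which the arm holds its last target. There are 200 camera calls.

TASK

Start the wood lathe in third gear: with the fingertips push the gear lever across neutral to the right, then forward until it is fully home in the third slot of the H gate (three orange pips), without entering another gear or pulling the lever up. Only then press the green start button fully down with a fingertip and let it come back up. Leave the red stop button and the spindle, bowl, tin and gouge on the bench alone.

Things in the scene. Friction and masses are not known exactly. Their poses are not given: they have to be found in the camera images.
- selector: Gear selector fixed to the bench: white housing 200 mm (its x) by 170 mm (its y), a foot 15 mm beyond it fore and aft, top face at 92 mm; on it an aluminium gate plate 120 x 120 mm, top at 100 mm. Origin: centre of the underside, on the bench; x axis points forward (away from the robot, turned by the box's yaw), y to the left, z up.
- gate (a point): Centre of the H gate, on the plate's top face; axes as the selector's. Two fore-and-aft slots 18 mm wide and 64 mm long, 22 mm left and right of centre, are joined half-way by the neutral slot, 24 mm wide, running across. Pips number the slots: one forward left, two rear left, three (orange) forward right, four rear right.
- knob (a point): Centre of the lever's black ball knob, diameter 40 mm; 190 mm above the bench when upright. A steel stick 12 mm thick runs 160 mm from it down through the gate to a pivot in mid-housing, 30 mm above the bench. Starts anywhere in the left half of neutral, stays where it is left, takes 2 to 5 N at the knob to move.
- third_gear (a point): Point where the knob's centre comes to be when the lever is fully home in third gear: 53 mm forward and 47 mm right of the gate's centre, 174 mm above the bench; axes as the selector's
- across (a joint): Lever's lean to the side in rad: 0 in the middle, growing to the right (the selector's -y); about 0.34 against the right end of neutral, -0.34 against the left end. In the third slot it lies between 0.28 and 0.34.
- forward (a joint): Lever's lean fore and aft in rad: 0 in neutral (free play 0.08 either way), growing forward (the selector's +x); about 0.33 fully home in a forward slot, -0.33 in a rear slot
- stick (a joint): How far the lever is pulled up along itself in m: 0 as it should be, up to 0.015; a spring of about 14 N holds it down
- start_top (a point): Centre of the top face of the green start button, 34 mm in diameter, up 73 mm above the bench; pressed straight down. It stands in a black collar 50 mm across on a grey box 85 x 75 mm and 55 mm high, fixed to the bench to one side of the selector, left or right.
- start (a joint): Green button's travel in m: 0 up, 0.006 fully down (about 5 N); springs back up
- stop_top (a point): Centre of the top face of the red stop button, the same in size, on a like box on the selector's other side
- stop (a joint): Red button's travel in m: 0 up, 0.006 fully down
- spindle_mid (a point): Loose turned wooden spindle standing upright, 48 mm across the foot, 100 mm tall; point half-way up
- bowl_mid (a point): Loose wooden bowl, 110 mm across, 50 mm tall; point half-way up
- tin_mid (a point): Loose yellow wax tin standing upright, 72 mm across, 70 mm tall; point half-way up
- gouge_mid (a point): Loose turning gouge lying on the bench beyond the selector, 360 mm long and 30 mm thick, x axis along it from the dark wooden handle to the steel blade; point on its axis 120 mm from the handle's end
Not all that is in view belongs to the job. Leave any blue look-alike of the part that bears start_top alone. Several things look just like the part that bears bowl_mid: the one meant starts farthest to the robot's left.

How it is judged (in metres and radians):
On the way, in this order (a step that is already met when the one before it is completed fails the run):
1. the lever is pushed across neutral to the right (value of joint across above 0.24 rad and value of joint forward between -0.15 and 0.15 rad), for 0.1 s.
2. the lever is fully home forward in the third slot (value of joint across above 0.24 rad and value of joint forward above 0.28 rad), for 0.2 s.
3. the green start button is pressed down (all of step 2 and value of joint start above 0.004 m), for 0.05 s.
4. the green start button is up again (all of step 2 and value of joint start below 0.0015 m), for 0.2 s.
At the end, for the whole second after the job is handed in: The lever rests fully home in the third slot (forward at least 0.28 rad, across at least 0.24 rad), not pulled up; both buttons are up (within 1.5 mm); spindle, bowl, tin and gouge are within 15 mm of where they stood, the first three upright (all of step 4 and value of joint stop below 0.0015 m and value of joint stick below 0.003 m and distance of each of spindle_mid, bowl_mid, tin_mid, gouge_mid from where it was at the start of the episode below 0.015 m and angle between each of spindle_mid, bowl_mid, tin_mid's own z axis and vertical below 0.15 rad); the robot touches nothing.
It fails at once if the red stop button is pressed (value of joint stop above 0.002 m).
It fails at once if the start button is pressed while the lever is not home in third gear (value of joint start above 0.003 m and not (value of joint across above 0.24 rad and value of joint forward above 0.28 rad)).
It fails at once if the lever enters another gear (first, second or fourth slot) (value of joint forward below -0.2 rad or (value of joint forward above 0.2 rad and value of joint across below 0.1 rad)).
It fails at once if the lever is pulled up by more than 6 mm (value of joint stick above 0.006 m).
It fails at once if the spindle, bowl, tin or gouge is lifted, carried or shoved more than 15 mm (distance of any of spindle_mid, bowl_mid, tin_mid, gouge_mid from where it was at the start of the episode above 0.015 m).
It also fails if it takes over 58 s, if anything falls off the work surface, if the arm or the gripper's body presses on something with over 40 N, if the wrist force passes 120 N, or if a joint passes its speed limit or range.

## Working session

There is one attempt and no reset: what is moved stays moved. The work goes in short steps, Python scripts to look and compute and a tool call to move; the robot and the scene stay as the last step left them, time stands still between calls to the robot, and variables do not carry over. Pictures are saved under pics/ and viewed, at most 10 in all, crops included, and the job is handed in when it is done.

Besides the shell and the picture viewer there is one more tool, called after ">>>" by a JSON object that holds its "fn" and its "kwargs". send_rows: Moves the arm, as the interface text tells. Its arguments: {"type":"object","properties":{"targets":{"type":"array"},"grip":{"type":"number"},"squeeze":{"type":"number"}},"required":["targets"]}

```bash
mkdir -p pics
cat > h.py <<'E'
import numpy as np, cv2
from rig import ctrl
def cap(n):
    s=ctrl.sense(); rgb,d=ctrl.capture(n); return s,rgb,d
def ray(n,uv,s=None):
    c=ctrl.calibration(n)
    x=(uv[0]-c["cx"])/c["fx"];y=(uv[1]-c["cy"])/c["fy"]
    r=np.hypot(x,y);q=r
    for _ in range(20): q=r/(1+c["k1"]*q*q)
    k=q/r if r>0 else 1
    v=np.array([x*k,y*k,1.])
    if "view" in c: T=np.linalg.inv(np.array(c["view"]))
    else:
        from scipy.spatial.transform import Rotation as R
        w,a,b,e=s["ee_rot"];T=np.eye(4);T[:3,:3]=R.from_quat([a,b,e,w]).as_matrix();T[:3,3]=s["eef_pos"];T=T@np.array(c["mount"])
    return T[:3,3],T[:3,:3]@v
def atz(n,uv,z,s=None):
    o,d=ray(n,uv,s);return o+d*(z-o[2])/d[2]
def atd(n,uv,D,s=None):
    o,d=ray(n,uv,s);u,v=int(round(uv[0])),int(round(uv[1]))
    p=D[max(0,v-2):v+3,max(0,u-2):u+3];p=p[p>0]
    return o+d*np.median(p) if p.size else None
E
python3 - <<'E'
from h import *
np.set_printoptions(precision=1,suppress=True)
Z=dict(gate=100,knob=190,start_top=73,stop_top=73,spindle_mid=50,bowl_mid=25,tin_mid=35,gouge_mid=15,selector=0)
for n in("top","side"):
    s,rgb,d=cap(n);cv2.imwrite(f"pics/{n}0.png",rgb[:,:,::-1])
    for q,z in Z.items():
        for r in ctrl.place_of(n,q)[:3]:
            print(n,q,round(r["conf"],2),np.array(r["uv"]),atz(n,r["uv"],z),atd(n,r["uv"],d))
print(ctrl.sense())
E
```

```text
top gate 0.66 [299.8 201.7] [547.4  32.4 100. ] [548.   32.6  94.5]
top knob 0.58 [278.6 209.3] [522.1  79.8 190. ] [521.2  78.9 200.5]
top start_top 0.7 [429.  290.2] [ 306.5 -302.4   73. ] [ 307.1 -301.    77.8]
top start_top 0.5 [436.1 237.2] [ 445.5 -328.5   73. ] [ 445.5 -327.1   77.7]
top stop_top 0.68 [191.1 233.7] [472.  323.2  73. ] [471.9 321.7  77.5]
top spindle_mid 0.5 [216.6 182.8] [609.8 260.9  50. ] [606.3 255.2  73.1]
top bowl_mid 0.94 [241.5 278.6] [347.  199.2  25. ] [345.4 202.5   7.3]
top bowl_mid 0.6 [189.5 160.3] [679.7 344.1  25. ] [683.4 349.8   7. ]
top bowl_mid 0.2 [277.9 207.1] [541.   96.2  25. ] [526.3  80.2 202.7]
top tin_mid 0.57 [446.  144.1] [ 708.  -384.1   35. ] [ 699.5 -371.6   70.6]
top gouge_mid 0.82 [334.9 111.4] [815.5 -71.4  15. ] [811.1 -70.6  28.3]
top selector 0.84 [298.3 206.1] [544.5  40.4   0. ] [536.5  36.8  94.3]
side gate 0.98 [317.9 219.4] [539.3  39.8 100. ] [532.  70. 120.]
side gate 0.34 [317.3 251. ] [511.1 164.5 100. ] [521.1 123.2  68.2]
side knob 0.93 [313.3 197. ] [538.2  87.5 190. ] [535.9  96.5 195.3]
side knob 0.22 [299.4 
[... 418 characters left out ...]
43.9   6.4]
side bowl_mid 0.9 [388.9 300.7] [344.9 204.6  25. ] [345.4 186.8   8.6]
side tin_mid 0.65 [298.2 165.9] [ 703.3 -365.2   35. ] [ 697.9 -346.6   44.4]
side tin_mid 0.47 [371.  167.7] [ 463.8 -405.7   35. ] [ 455.3 -324.    75.1]
side gouge_mid 0.86 [236.8 211.5] [807.2 -77.3  15. ] [800.1 -62.3  25. ]
{'time_s': 1.0, 'joints': array([ 1.1,  0.3,  1.5,  0. ,  1.3, -0.2]), 'dq': array([ 0., -0.,  0.,  0., -0.,  0.]), 'tau': array([ -0. , -41.2, -26. ,  -0. ,   0. ,  -0. ]), 'eef_pos': array([123.2, 510.4, 231.3]), 'ee_rot': array([-0. ,  0.1,  1. ,  0. ]), 'force': array([-0.5,  0.4, -0.1]), 'wrist_torque': array([ 0., -0., -0.]), 'grip_force': 0.0, 'grip_width': 0.9984694441657157}
```

View pics/top0.png

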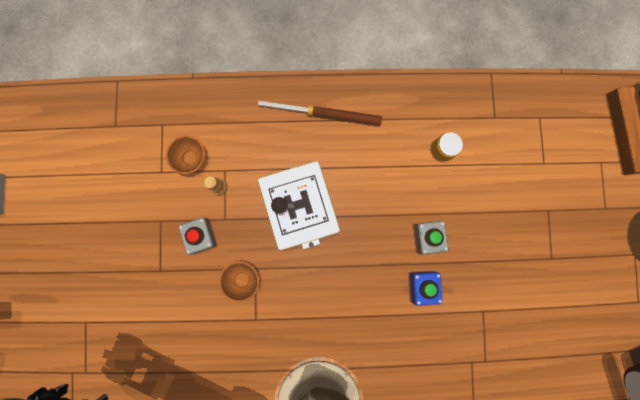

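View pics/side0.png

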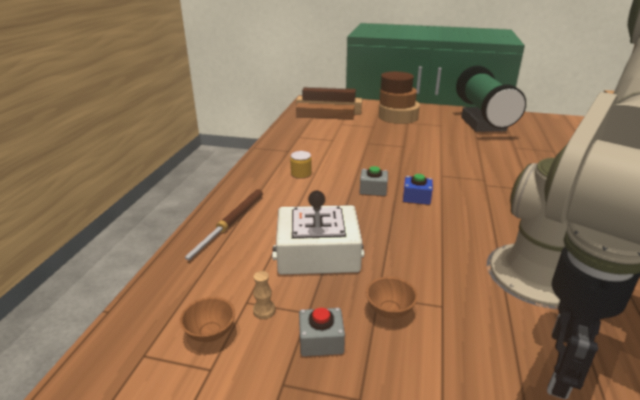

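The top view shows the selector at about (300,205) yawed left, with the knob at (279,207) in the left half of neutral. The grey start box is at (433,237) on the right, its blue look-alike at (428,289), and the red stop at (194,236). The left bowl is at (187,156). The side view agrees. I'll move closer for a wrist view.

>>> {"fn": "send_rows", "kwargs": {"targets": [{"offset": [2.5,-2.8,1],"spin": 0.1},{"offset": [5,-5.6,3],"spin": 0.2},{"offset": [7.5,-8.4,5],"spin": 0.3},{"offset": [10,-11.2,7],"spin": 0.4},{"offset": [12.5,-14,9],"spin": 0.47},{"offset": [15,-16.8,10],"spin": 0.47},{"offset": [17.5,-19.6,11],"spin": 0.47},{"offset": [20,-22.4,11],"spin": 0.47}], "grip": 0}}

```text
time_s: 1.67
eef_pos: [324.5, 284.9, 343.4]
ee_rot: [0.002, -0.116, 0.993, 0.001]
force: [0.3, 1.1, 0.7]
grip_width: 0.0
grip_force: 0.0
```

>>> {"fn": "send_rows", "kwargs": {"targets": [{"offset": [2.5,-2.8,0],"spin": 0},{"offset": [5,-5.6,0],"spin": 0},{"offset": [7.5,-8.4,0],"spin": 0},{"offset": [10,-11.2,0],"spin": 0},{"offset": [12.5,-14,0],"spin": 0},{"offset": [13.5,-15,0],"spin": 0},{"offset": [13.5,-15,0],"spin": 0},{"offset": [13.5,-15,0],"spin": 0}]}}

```text
time_s: 2.33
eef_pos: [458.0, 136.5, 341.1]
ee_rot: [-0.0, -0.116, 0.993, 0.0]
force: [-0.1, 1.0, 0.4]
grip_width: -0.002
grip_force: 0.0
```

Run:
```python
from h import *
np.set_printoptions(precision=1,suppress=True)
s,rgb,d=cap("wrist");cv2.imwrite("pics/w1.png",rgb[:,:,::-1])
print(s["eef_pos"],s["ee_rot"],s["joints"],s["force"])
for q,z in dict(gate=100,knob=190,selector=0,start_top=73,stop_top=73).items():
    for r in ctrl.place_of("wrist",q)[:2]: print(q,r["conf"],np.array(r["uv"]),atz("wrist",r["uv"],z,s),atd("wrist",r["uv"],d,s))
# housing-top fit by depth from the top camera
s,rgb,d=cap("top")
P=[]
for v in range(150,260):
  for u in range(245,350):
    if d[v,u]>0:
      o,r=ray("top",(u,v));p=o+r*d[v,u]
      if 80<p[2]<112: P.append(p[:2])
P=np.array(P,np.float32);print(len(P),cv2.minAreaRect(P))
```

```text
[458.  136.5 341.1] [-0.  -0.1  1.   0. ] [ 0.   0.2  1.4  0.   1.6 -1.8] [-0.1  1.   0.4]
knob 0.55 [254.  235.9] [528.   81.8 190. ] [522.2  83.3 201.8]
selector 0.6 [252.5 191.9] [537.8  41.2   0. ] [507.9  56.3  94.5]
start_top 0.2 [250.6 237.4] [588.7  62.3  73. ] [524.2  80.1 203. ]
stop_top 0.65 [433.3 205.5] [472.7 324.5  73. ] [471.8 322.3  77.3]Traceback (most recent call last):
  File "<stdin>", line 13, in <module>
  File "h.py", line 6, in ray
    c=ctrl.calibration(n)
ValueError: time passes only in moves, steps and waits
```

View pics/w1.png

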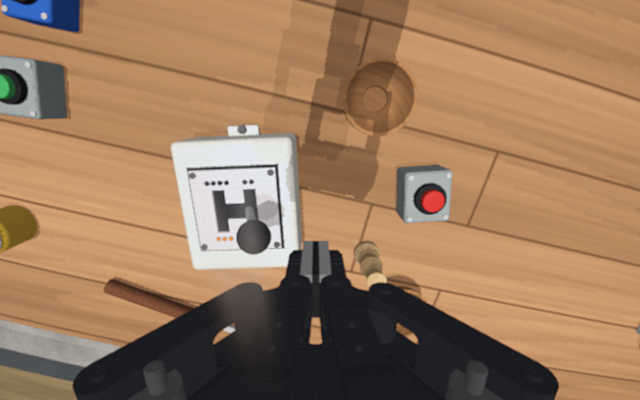

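The wrist view shows the knob at (253,237) over the left slot, the H gate centred near (236,211), and three orange pips forward right at (225,239). The plate screws are at about (195,174), (270,172), (280,245) and (204,248).

```bash
sed -i 's/^def ray/import functools\n@functools.lru_cache\ndef cal(n): return ctrl.calibration(n)\ndef ray/; s/c=ctrl.calibration(n)$/c=cal(n)/' h.py
python3 - <<'E'
from h import *
np.set_printoptions(precision=1,suppress=True)
s=ctrl.sense()
for uv in [(195,174),(270,172),(280,245),(204,248),(236,211)]: print(atz("wrist",uv,100,s))
rgb=cv2.imread("pics/w1.png")
cv2.imwrite("pics/w1c.png",cv2.resize(rgb[120:280,160:320],None,fx=3.7,fy=3.7,interpolation=cv2.INTER_CUBIC))
for n in("top",):
    s,rgb,d=cap(n);P=[];K=[]
    for v in range(150,260):
      for u in range(245,350):
        if d[v,u]>0:
          o,r=ray(n,(u,v));p=o+r*d[v,u]
          if 80<p[2]<112: P.append(p[:2])
          if 185<p[2]<225: K.append(p)
    P=np.array(P,np.float32);print(n,len(P),cv2.minAreaRect(P)); K=np.array(K)
    print(len(K),K.min(0),K.max(0),K.mean(0))
s,rgb,d=cap("wrist")
K=[]
for v in range(200,270):
  for u in range(220,285):
    if d[v,u]>0:
      o,r=ray("wrist",(u,v),s);p=o+r*d[v,u]
      if 180<p[2]<225:K.append(p)
K=np.array(K);A=np.c_[2*K,np.ones(len(K))];x=np.linalg.lstsq(A,(K**2).sum(1),rcond=None)[0]
print(len(K),K.min(0),K.max(0),"sphere",x[:3],np.sqrt(x[3]+(x[:3]**2).sum()))
E
```

```text
[499.6 -24.2 100. ]
[473.   76.4 100. ]
[577.6 111.2 100. ]
[609.3   1.3 100. ]
[539.9  39.5 100. ]
top 4631 ((540.6195678710938, 37.15966796875), (200.41732788085938, 170.2673797607422), 15.584672927856445)
217 [513.2  59.7 185.4] [551.2  97.8 206.9] [531.7  78.  198.3]
965 [511.1  61.6 180.6] [547.  100.7 205.7] sphere [531.4  80.8 184.9] 19.691321385258046
```

View pics/w1c.png

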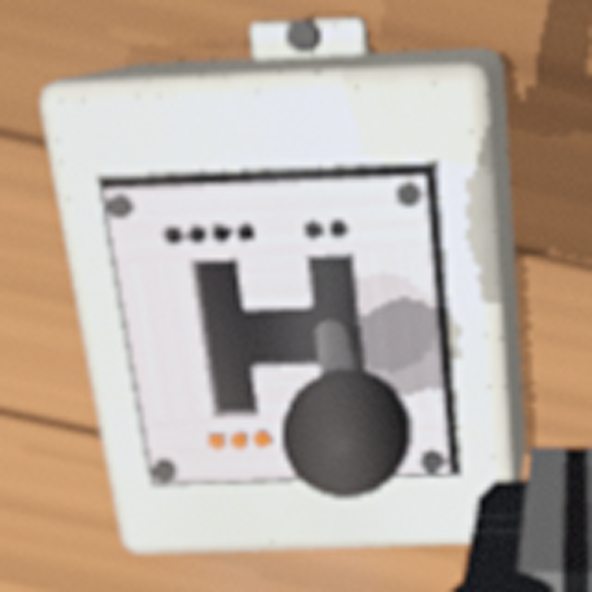

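Housing fits 200×170 with its centre at (540.6, 37.2) and yaw 0.272. The knob is at (531.5, 80, 185), about 44 mm left and 3 mm forward of the gate. I'll go to its left side, descend, then push right.

>>> {"fn": "send_rows", "kwargs": {"targets": [{"offset": [2,0,-1],"spin": 0.04},{"offset": [4.5,-0.1,-4],"spin": 0.04},{"offset": [5.9,-0.2,-7.5],"spin": 0.04},{"offset": [5.9,-0.2,-11],"spin": 0.04},{"offset": [5.9,-0.2,-14.5],"spin": 0.04},{"offset": [5.9,-0.2,-17.5],"spin": 0.04},{"offset": [5.9,-0.2,-18.1],"spin": 0.04},{"offset": [5.9,-0.2,-18.1],"spin": 0.04}]}}

```text
time_s: 3.45
eef_pos: [516.5, 134.4, 159.2]
ee_rot: [-0.002, -0.136, 0.991, 0.0]
force: [0.8, 0.2, 0.6]
grip_width: 0.003
grip_force: 0.0
```

>>> {"fn": "send_rows", "kwargs": {"targets": [{"offset": [0.27,-0.96,0],"spin": 0},{"offset": [0.54,-1.92,0],"spin": 0},{"offset": [0.67,-2.4,0],"spin": 0},{"offset": [0.8,-2.9,0],"spin": 0},{"offset": [0.94,-3.4,0],"spin": 0},{"offset": [1.07,-3.85,0],"spin": 0}]}}

```text
time_s: 3.95
eef_pos: [528.9, 95.6, 162.1]
ee_rot: [0.002, -0.136, 0.991, 0.0]
force: [-1.7, 6.1, 12.5]
grip_width: 0.001
grip_force: 6.6
```

Run:
```python
from h import *
s,rgb,d=cap("side");cv2.imwrite("pics/s2.png",cv2.resize(rgb[120:280,230:430,::-1],None,fx=4,fy=3.75,interpolation=cv2.INTER_CUBIC))
s=ctrl.sense();print(s["eef_pos"],s["force"],s["wrist_torque"],s["grip_force"])
```

```text
[529.24611309  94.95510225 162.25162109] [-1.20120809  4.36356276  9.71778774] [ 0.35441545  0.12645662 -0.00261138] 5.1411498337984085
```

View pics/s2.png

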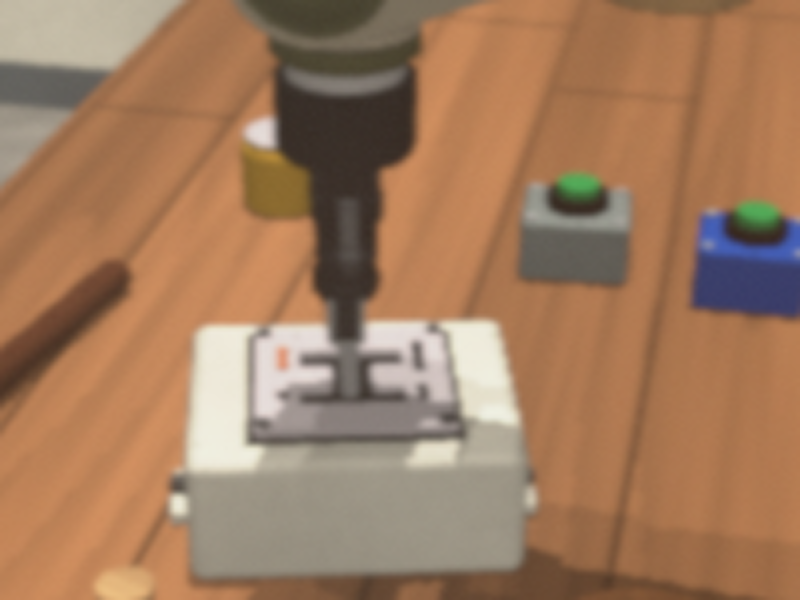

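The force points mostly up, so the flaring knuckle is resting on the ball's upper flank. I'll back off, raise the tool, and push with just the tips.

>>> {"fn": "send_rows", "kwargs": {"targets": [{"offset": [-0.4,1.45,0],"spin": 0},{"offset": [-0.54,1.9,0],"spin": 0},{"offset": [-0.54,1.9,1.7],"spin": 0},{"offset": [-0.54,1.9,1.7],"spin": 0},{"offset": [-0.54,1.9,1.7],"spin": 0}]}}

```text
time_s: 4.42
eef_pos: [522.8, 114.6, 177.6]
ee_rot: [0.001, -0.136, 0.991, -0.0]
force: [0.9, -0.2, 0.8]
grip_width: 0.001
grip_force: 0.0
```

>>> {"fn": "send_rows", "kwargs": {"targets": [{"offset": [0.27,-0.96,0],"spin": 0},{"offset": [0.54,-1.92,0],"spin": 0},{"offset": [0.67,-2.4,0],"spin": 0},{"offset": [0.8,-2.9,0],"spin": 0},{"offset": [0.94,-3.4,0],"spin": 0},{"offset": [1.07,-3.85,0],"spin": 0},{"offset": [1.21,-4.33,0],"spin": 0}]}}

```text
time_s: 5.0
eef_pos: [534.7, 71.1, 177.3]
ee_rot: [-0.0, -0.136, 0.991, 0.0]
force: [-0.7, 2.3, 1.2]
grip_width: -0.0
grip_force: 1.1
```

>>> {"fn": "send_rows", "kwargs": {"targets": [{"offset": [0.16,-0.58,0],"spin": 0},{"offset": [0.32,-1.16,0],"spin": 0},{"offset": [0.48,-1.73,0],"spin": 0},{"offset": [0.64,-2.3,0],"spin": 0},{"offset": [0.8,-2.9,0],"spin": 0},{"offset": [0.97,-3.47,0],"spin": 0},{"offset": [1.1,-3.95,0],"spin": 0}]}}

```text
time_s: 5.58
eef_pos: [545.6, 31.3, 177.0]
ee_rot: [-0.0, -0.136, 0.991, 0.0]
force: [0.1, 1.1, -0.7]
grip_width: 0.002
grip_force: 0.7
```

```bash
cat > knob.py <<'E'
from h import *
np.set_printoptions(precision=1,suppress=True)
c=np.array([540.6,37.2]);R=np.array([[.9633,.2686],[-.2686,.9633]])
s=ctrl.sense();print("tcp",R@(s["eef_pos"][:2]-c),s["eef_pos"][2],s["force"])
s,rgb,d=cap("wrist");cv2.imwrite("pics/wk.png",rgb[:,:,::-1])
print([(r["conf"],r["uv"],R@(atz("wrist",r["uv"],178,s)[:2]-c)) for r in ctrl.place_of("wrist","knob")[:2]])
for n in ("wrist","top"):
    if n=="top": s,rgb,d=cap(n)
    K=[]
    for v in range(0,400):
      for u in range(0,640):
        if d[v,u]>0 and rgb[v,u].max()<90:
          o,r=ray(n,(u,v),s);p=o+r*d[v,u];q=R@(p[:2]-c)
          if 165<p[2]<212 and abs(q[0])<85 and -80<q[1]<(0 if n=="wrist" else 80): K.append([*q,p[2]])
    K=np.array(K)
    if len(K)<20: print(n,len(K));continue
    A=np.c_[2*K,np.ones(len(K))];x=np.linalg.lstsq(A,(K**2).sum(1),rcond=None)[0]
    print(n,len(K),K.min(0),K.max(0),"sphere",x[:3],np.sqrt(x[3]+(x[:3]**2).sum()))
E
python3 knob.py
```

```text
tcp [ 3.3 -7. ] 176.9985693981767 [ 0.1  1.1 -0.7]
[(0.69, [258.7, 262.2], array([  7.1, -39.1]))]
wrist 4164 [-17.2 -54.7 165. ] [  9.1  -0.  212. ] sphere [ -2.3 -30.7 192.6] 15.962290248146768
top 0
```

>>> {"fn": "send_rows", "kwargs": {"targets": [{"offset": [0.11,-0.39,0],"spin": 0},{"offset": [0.21,-0.77,0],"spin": 0},{"offset": [0.21,-0.77,0],"spin": 0}]}}

```text
time_s: 5.98
eef_pos: [547.9, 23.8, 177.3]
ee_rot: [0.0, -0.136, 0.991, -0.0]
force: [-0.0, 0.7, -0.0]
grip_width: -0.004
grip_force: 0.3
```

```bash
python3 knob.py
```

```text
tcp [  3.4 -14.8] 177.31330971962353 [-0.   0.7 -0. ]
[(0.7, [257.9, 259.5], array([  5.8, -47.3]))]
wrist 4480 [-17.2 -62.9 165.2] [ 10.4  -2.  211.8] sphere [ -4.1 -33.2 194.8] 17.562977115451414
top 0
```

View pics/wk.png

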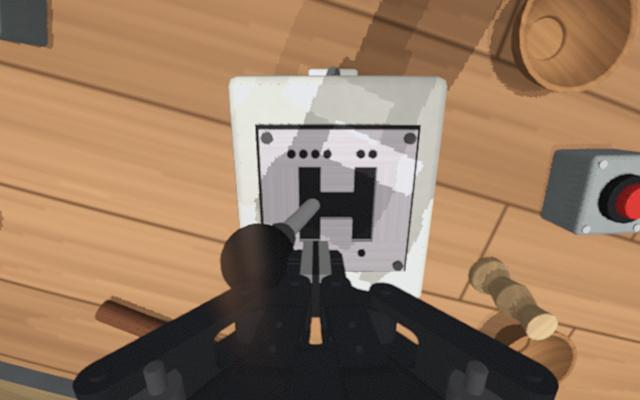

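The knob now stands at the right end of neutral (ball at (258,258), about 47 mm right of the gate). I'll go round behind it.

>>> {"fn": "send_rows", "kwargs": {"targets": [{"offset": [-0.3,1.06,0],"spin": 0},{"offset": [-0.6,2.1,0],"spin": 0},{"offset": [-3.4,1.35,0],"spin": 0},{"offset": [-6.2,0.55,0],"spin": 0},{"offset": [-5.5,-2.1,0],"spin": 0},{"offset": [-4.7,-4.7,0],"spin": 0},{"offset": [-4.7,-4.7,-1.7],"spin": 0},{"offset": [-4.7,-4.7,-1.7],"spin": 0}]}}

```text
time_s: 6.8
eef_pos: [499.6, -22.4, 158.4]
ee_rot: [-0.002, -0.136, 0.991, 0.001]
force: [-0.2, 0.7, -1.0]
grip_width: -0.0
grip_force: 0.0
```

>>> {"fn": "send_rows", "kwargs": {"targets": [{"offset": [0.96,0.27,0],"spin": 0},{"offset": [1.93,0.54,0],"spin": 0},{"offset": [2.4,0.67,0],"spin": 0},{"offset": [2.9,0.8,0],"spin": 0},{"offset": [3.37,0.94,0],"spin": 0},{"offset": [3.85,1.07,0],"spin": 0},{"offset": [4.3,1.21,0],"spin": 0}]}}

```text
time_s: 7.38
eef_pos: [543.9, -10.2, 160.5]
ee_rot: [-0.0, -0.136, 0.991, 0.0]
force: [-1.6, -0.1, 1.3]
grip_width: -0.001
grip_force: 0.9
```

```bash
python3 knob.py
```

```text
tcp [ -9.6 -46.6] 160.45474637527784 [-1.6 -0.1  1.3]
[(0.95, [317.8, 325.0], array([ 22.9, -45.6]))]
wrist 3607 [-24.1 -80.  165.2] [ 14.5 -12.4 212. ] sphere [-13.8 -46.6 196.4] 19.266908861669958
top 0
```

>>> {"fn": "send_rows", "kwargs": {"targets": [{"offset": [0.48,0.13,0],"spin": 0},{"offset": [0.96,0.27,0],"spin": 0},{"offset": [1.44,0.4,0],"spin": 0},{"offset": [1.93,0.54,0],"spin": 0},{"offset": [2.4,0.67,0],"spin": 0},{"offset": [2.8,0.78,0],"spin": 0},{"offset": [2.8,0.78,0],"spin": 0}]}}

```text
time_s: 8.12
eef_pos: [572.5, -2.6, 160.2]
ee_rot: [0.0, -0.136, 0.991, -0.0]
force: [-1.1, -0.5, -0.8]
grip_width: -0.001
grip_force: 0.5
```

```bash
python3 knob.py
```

```text
tcp [ 20.  -46.9] 160.23137175128568 [-1.1 -0.5 -0.8]
[(0.98, [324.4, 319.9], array([ 49. , -42.4]))]
wrist 3657 [  5.2 -80.  165.4] [ 48.8 -13.2 212. ] sphere [ 18.4 -47.  196.1] 20.12397103814888
top 0
```

>>> {"fn": "send_rows", "kwargs": {"targets": [{"offset": [0.1,0.03,0],"spin": 0},{"offset": [0.19,0.05,0],"spin": 0},{"offset": [0.29,0.08,0],"spin": 0},{"offset": [0.29,0.08,0],"spin": 0}]}}

```text
time_s: 8.6
eef_pos: [574.4, -1.9, 160.1]
ee_rot: [-0.0, -0.136, 0.991, 0.0]
force: [-2.2, -0.9, -1.3]
grip_width: -0.002
grip_force: 1.1
```

>>> {"fn": "send_rows", "kwargs": {"targets": [{"offset": [0.1,0.03,0],"spin": 0},{"offset": [0.19,0.05,0],"spin": 0},{"offset": [0.19,0.05,0],"spin": 0}]}}

```text
time_s: 8.85
eef_pos: [575.7, -1.6, 159.9]
ee_rot: [-0.001, -0.136, 0.991, 0.0]
force: [-6.7, -1.5, -0.6]
grip_width: 0.001
grip_force: 3.2
```

>>> {"fn": "send_rows", "kwargs": {"targets": [{"offset": [0.15,0.04,0],"spin": 0},{"offset": [0.3,0.08,0],"spin": 0},{"offset": [0.3,0.08,0],"spin": 0},{"offset": [0.3,0.08,0],"spin": 0}]}}

```text
time_s: 9.18
eef_pos: [577.1, -1.2, 159.5]
ee_rot: [-0.004, -0.136, 0.991, 0.0]
force: [-15.7, -4.3, 1.6]
grip_width: 0.003
grip_force: 8.0
```

```bash
python3 knob.py
```

```text
tcp [ 24.9 -46.8] 159.5359034942888 [-15.7  -4.3   1.6]
[(0.6, [324.8, 316.2], array([ 50.9, -42.1]))]
wrist 3847 [ 10.5 -79.9 165.3] [ 55.  -12.8 212. ] sphere [ 23.7 -47.1 196.3] 20.477333346249996
top 0
```

16 N against the end stop, and the knob reads about 53–55 mm forward: home. I'll back off, rise and go towards the green button.

>>> {"fn": "send_rows", "kwargs": {"targets": [{"offset": [-1.9,-0.54,0],"spin": 0},{"offset": [-3.9,-1.1,0],"spin": 0},{"offset": [-5.5,-1.6,2.5],"spin": 0},{"offset": [-6.5,-3,5.5],"spin": 0},{"offset": [-7.5,-6.5,7],"spin": 0},{"offset": [-8.5,-10,7],"spin": 0},{"offset": [-9.5,-13.5,7],"spin": 0},{"offset": [-10.5,-17,7],"spin": 0}]}}

```text
time_s: 10.0
eef_pos: [474.3, -172.3, 231.2]
ee_rot: [0.001, -0.136, 0.991, -0.001]
force: [-0.1, 0.5, 0.3]
grip_width: -0.0
grip_force: 0.0
```

>>> {"fn": "send_rows", "kwargs": {"targets": [{"offset": [-1,-3.5,0],"spin": 0},{"offset": [-2,-7,0],"spin": 0},{"offset": [-2.7,-10.5,0],"spin": 0},{"offset": [-2.7,-13,0],"spin": 0},{"offset": [-2.7,-13,0],"spin": 0},{"offset": [-2.7,-13,0],"spin": 0}]}}

```text
time_s: 10.5
eef_pos: [447.5, -301.6, 230.3]
ee_rot: [0.0, -0.135, 0.991, -0.0]
force: [-0.8, 0.1, -0.3]
grip_width: -0.001
grip_force: 0.0
```

```bash
cat > btn.py <<'E'
from h import *
np.set_printoptions(precision=1,suppress=True)
print(ctrl.sense()["eef_pos"],ctrl.sense()["force"])
for n in ("wrist","top"):
    s,rgb,d=cap(n)
    if n=="wrist": cv2.imwrite("pics/wb.png",rgb[:,:,::-1])
    hsv=cv2.cvtColor(rgb,cv2.COLOR_RGB2HSV);m=cv2.inRange(hsv,(45,90,50),(80,255,255))
    k,_,st,ce=cv2.connectedComponentsWithStats(m)
    for i in range(1,k):
        if st[i,4]>60: print(n,"green",ce[i],st[i,4],atz(n,ce[i],73,s),atd(n,ce[i],d,s))
    for r in ctrl.place_of(n,"start_top")[:2]: print(n,r["conf"],np.array(r["uv"]),atz(n,r["uv"],73,s))
# knob in top view
K=[]
for v in range(150,260):
  for u in range(245,350):
    if d[v,u]>0:
      o,r=ray("top",(u,v));p=o+r*d[v,u]
      if p[2]>165:K.append(p)
K=np.array(K);c=np.array([540.6,37.2]);R=np.array([[.9633,.2686],[-.2686,.9633]])
A=np.c_[2*K,np.ones(len(K))];x=np.linalg.lstsq(A,(K**2).sum(1),rcond=None)[0]
print("knob",len(K),R@(x[:2]-c),x[2],"mid",R@((K.min(0)+K.max(0))[:2]/2-c),K.max(0)[2])
E
python3 btn.py
```

```text
[ 447.5 -301.6  230.3] [-0.8  0.1 -0.3]
wrist green [354.   46.4] 1161 [ 305.2 -303.4   73. ] [ 306.3 -303.6   77.6]
wrist green [296.2 177.3] 852 [ 443.5 -324.6   73. ] [ 442.4 -324.5   77.4]
wrist 0.93 [358.2  48. ] [ 305.4 -299.    73. ]
wrist 0.88 [300.4 179.2] [ 444.2 -319.7   73. ]
top 0.62 [436.1 237.1] [ 445.8 -328.5   73. ]
knob 215 [ 54.3 -45.2] 175.36457416634363 mid [ 53.9 -44.7] 196.27285666229488
```

View pics/wb.png

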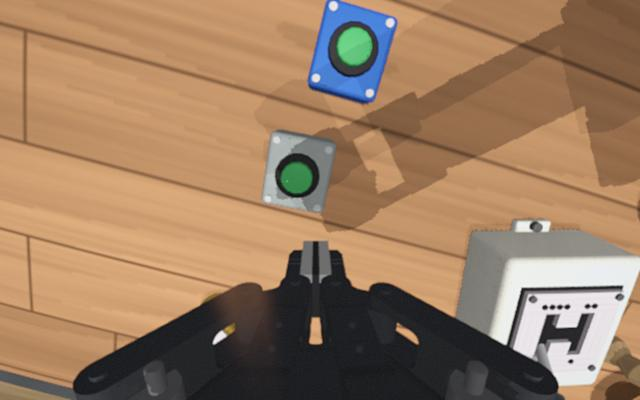

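The knob is confirmed home at (54, -45, 175) in the selector frame. The grey box's green button is at pixel (296,177), giving (444.5, -325). I'll descend above it and press.

>>> {"fn": "send_rows", "kwargs": {"targets": [{"offset": [-0.3,-2.35,0],"spin": 0},{"offset": [-0.3,-2.35,-3.5],"spin": 0},{"offset": [-0.3,-2.35,-7],"spin": 0},{"offset": [-0.3,-2.35,-10.5],"spin": 0},{"offset": [-0.3,-2.35,-13.5],"spin": 0},{"offset": [-0.3,-2.35,-14],"spin": 0},{"offset": [-0.3,-2.35,-14],"spin": 0}]}}

```text
time_s: 11.28
eef_pos: [444.3, -323.1, 89.5]
ee_rot: [-0.001, -0.137, 0.991, 0.001]
force: [0.1, 0.1, 0.5]
grip_width: 0.001
grip_force: 0.0
```

>>> {"fn": "send_rows", "kwargs": {"targets": [{"offset": [0,0,-0.6],"spin": 0},{"offset": [0,0,-1.2],"spin": 0},{"offset": [0,0,-1.6],"spin": 0},{"offset": [0,0,-2],"spin": 0},{"offset": [0,0,-2.2],"spin": 0},{"offset": [0,0,-2.2],"spin": 0}]}}

```text
time_s: 11.78
eef_pos: [445.2, -324.7, 70.8]
ee_rot: [0.001, -0.136, 0.991, -0.001]
force: [-2.1, 3.9, 18.0]
grip_width: -0.001
grip_force: 9.3
```

>>> {"fn": "send_rows", "kwargs": {"targets": [{"offset": [0,0,-0.1],"spin": 0},{"offset": [0,0,-0.1],"spin": 0}]}}

```text
time_s: 11.95
eef_pos: [445.3, -324.7, 70.7]
ee_rot: [0.001, -0.136, 0.991, -0.001]
force: [-6.3, 6.5, 26.3]
grip_width: -0.001
grip_force: 13.4
```

Run:
```python
from h import *
s,rgb,d=cap("wrist");s=ctrl.sense();print(s["eef_pos"],s["force"],s["wrist_torque"],s["grip_force"])
cv2.imwrite("pics/wp.png",cv2.resize(rgb[120:320,200:440,::-1],None,fx=3,fy=3,interpolation=cv2.INTER_CUBIC))
```

```text
[ 445.25178747 -324.7524055    70.63784729] [-6.14255158  6.90946828 26.75720951] [ 1.22394365  0.98521989 -0.01098814] 13.694802776444703
```

View pics/wp.png

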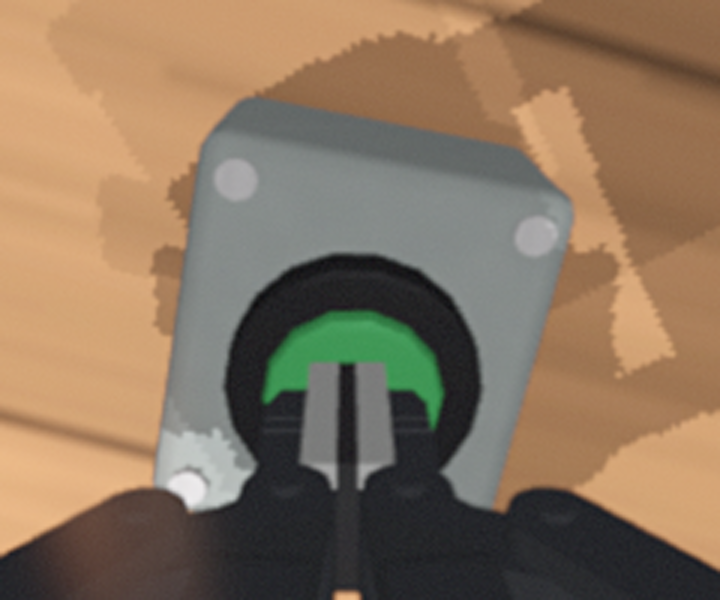

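The green button's face is centred near (353,390), but the fingers bear about 5 mm too far forward, so they are probably on the collar. I'll lift, shift back and press again.

>>> {"fn": "send_rows", "kwargs": {"targets": [{"offset": [0,0,1.5],"spin": 0},{"offset": [-0.5,0.1,1.5],"spin": 0},{"offset": [-0.5,0.1,1.5],"spin": 0}]}}

```text
time_s: 12.25
eef_pos: [439.1, -323.2, 82.7]
ee_rot: [0.0, -0.136, 0.991, -0.0]
force: [0.3, 0.8, 0.3]
grip_width: -0.002
grip_force: 0.0
```

>>> {"fn": "send_rows", "kwargs": {"targets": [{"offset": [0,0,-0.5],"spin": 0},{"offset": [0,0,-0.9],"spin": 0},{"offset": [0,0,-1.1],"spin": 0},{"offset": [0,0,-1.3],"spin": 0},{"offset": [0,0,-1.5],"spin": 0},{"offset": [0,0,-1.5],"spin": 0},{"offset": [0,0,-1.5],"spin": 0}]}}

```text
time_s: 12.83
eef_pos: [439.6, -323.5, 70.4]
ee_rot: [-0.0, -0.136, 0.991, -0.001]
force: [-11.5, 8.9, 39.0]
grip_width: 0.003
grip_force: 19.5
```

>>> {"fn": "send_rows", "kwargs": {"targets": [{"offset": [0,0,0.9],"spin": 0},{"offset": [0.2,0,1.1],"spin": 0},{"offset": [0.2,0,1.1],"spin": 0},{"offset": [0.2,0,1.1],"spin": 0}]}}

```text
time_s: 13.17
eef_pos: [441.3, -322.7, 77.3]
ee_rot: [-0.0, -0.136, 0.991, 0.001]
force: [-0.6, -1.1, 0.1]
grip_width: -0.003
grip_force: 0.0
```

>>> {"fn": "send_rows", "kwargs": {"targets": [{"offset": [0,0,-0.1],"spin": 0},{"offset": [0,0,-0.2],"spin": 0},{"offset": [0,0,-0.2],"spin": 0}]}}

```text
time_s: 13.42
eef_pos: [441.3, -322.8, 75.7]
ee_rot: [-0.0, -0.136, 0.991, 0.001]
force: [-0.7, 1.8, 1.8]
grip_width: 0.003
grip_force: 1.1
```

>>> {"fn": "send_rows", "kwargs": {"targets": [{"offset": [0,0,-0.1],"spin": 0},{"offset": [0,0,-0.2],"spin": 0},{"offset": [0,0,-0.2],"spin": 0}]}}

```text
time_s: 13.67
eef_pos: [441.4, -323.0, 74.1]
ee_rot: [-0.0, -0.136, 0.991, 0.0]
force: [-1.4, 2.6, 3.5]
grip_width: 0.001
grip_force: 1.5
```

>>> {"fn": "send_rows", "kwargs": {"targets": [{"offset": [0,0,-0.1],"spin": 0},{"offset": [0,0,-0.2],"spin": 0},{"offset": [0,0,-0.2],"spin": 0}]}}

```text
time_s: 13.92
eef_pos: [441.5, -323.1, 72.2]
ee_rot: [-0.0, -0.136, 0.991, 0.0]
force: [-1.2, 2.5, 5.5]
grip_width: 0.002
grip_force: 2.1
```

>>> {"fn": "send_rows", "kwargs": {"targets": [{"offset": [0,0,-0.1],"spin": 0},{"offset": [0,0,-0.1],"spin": 0},{"offset": [0,0,-0.1],"spin": 0}]}}

```text
time_s: 14.17
eef_pos: [441.5, -323.1, 71.3]
ee_rot: [-0.0, -0.136, 0.991, 0.0]
force: [-1.6, 2.0, 5.2]
grip_width: 0.002
grip_force: 2.3
```

Run:
```python
from h import *
np.set_printoptions(precision=1,suppress=True)
s,rgb,d=cap("side")
for du in range(-20,21,2):
  print(du,*[atd("side",(372+du,168.5+dv),d) for dv in (0,12)])
```

```text
-20 [ 535.5 -459.3   -1.6] [ 520.5 -369.8   -1.2]
-18 [ 528.8 -462.    -2.2] [ 514.  -371.2   -1.2]
-16 [ 521.7 -461.7   -1.3] [ 507.6 -373.1   -1.4]
-14 [ 515.  -463.9   -1.6] [ 500.9 -373.5   -0.8]
-12 [ 508.1 -464.9   -1.3] [ 483.1 -287.2   45.7]
-10 [ 501.4 -467.6   -1.9] [ 476.4 -283.1   48.5]
-8 [ 494.6 -469.2   -1.9] [ 470.2 -283.4   49.1]
-6 [ 487.9 -471.7   -2.4] [ 464.2 -284.7   49.2]
-4 [ 480.7 -470.    -0.7] [ 458.2 -285.5   49.4]
-2 [ 459.6 -336.    66.1] [ 452.1 -286.4   49.7]
0 [ 451.2 -315.7   76.7] [ 446.  -286.9   50.1]
2 [ 444.8 -313.1   78.7] [ 440.  -288.5   50. ]
4 [ 438.4 -310.1   80.9] [ 433.9 -288.2   50.9]
6 [ 432.8 -316.8   78.2] [ 427.9 -289.7   50.8]
8 [ 428.6 -340.5   67.3] [ 422.  -291.4   50.7]
10 [ 433.3 -484.    -2.3] [ 415.9 -292.4   50.9]
12 [ 426.5 -486.5   -2.7] [ 409.8 -291.8   51.9]
14 [ 419.7 -488.1   -2.7] [ 403.9 -293.8   51.5]
16 [ 412.8 -489.7   -2.7] [ 403.3 -386.5    4. ]
18 [ 406.  -490.8   -2.5] [ 397.4 -398.    -1.3]
20 [ 399.1 -491.3   -2. ] [ 390.8 -398.4   -0.7]
```

The spring force starts at about z 76.5 and it bottoms at 70.5, so the button has been going fully down all along. I'll press to the bottom once more, release, and check.

>>> {"fn": "send_rows", "kwargs": {"targets": [{"offset": [0,0,-0.15],"spin": 0},{"offset": [0,0,-0.2],"spin": 0},{"offset": [0,0,-0.2],"spin": 0},{"offset": [0,0,1],"spin": 0},{"offset": [0,0,4],"spin": 0},{"offset": [0,0,8],"spin": 0},{"offset": [0,0,12],"spin": 0},{"offset": [0,0,15],"spin": 0}]}}

```text
time_s: 14.88
eef_pos: [441.8, -323.7, 224.4]
ee_rot: [0.001, -0.136, 0.991, -0.002]
force: [1.1, -0.3, 0.1]
grip_width: 0.004
grip_force: 0.0
```

>>> {"fn": "send_rows", "kwargs": {"targets": [{"offset": [0,2,0.5],"spin": 0},{"offset": [0,2,1],"spin": 0},{"offset": [0,2,1],"spin": 0},{"offset": [0,2,1],"spin": 0},{"offset": [0,2,1],"spin": 0}]}}

```text
time_s: 15.3
eef_pos: [441.2, -303.5, 230.1]
ee_rot: [-0.001, -0.136, 0.991, 0.001]
force: [-0.7, -0.3, -0.7]
grip_width: 0.001
grip_force: 0.0
```

```bash
python3 btn.py
python3 - <<'E'
from h import *
np.set_printoptions(precision=1,suppress=True)
s,rgb,d=cap("top");cv2.imwrite("pics/end.png",rgb[:,:,::-1])
for q,z in dict(spindle_mid=50,bowl_mid=25,tin_mid=35,gouge_mid=15,stop_top=73).items():
    for r in ctrl.place_of("top",q)[:2]: print(q,atz("top",r["uv"],z))
E
```

```text
[ 441.2 -303.5  230.1] [-0.7 -0.3 -0.7]
wrist green [353.7  54.3] 1136 [ 305.2 -303.4   73. ] [ 306.2 -303.7   77.8]
wrist green [296.1 183.5] 842 [ 443.5 -324.6   73. ] [ 442.3 -324.6   77.6]
wrist 0.58 [354.1  53.5] [ 304.5 -303.2   73. ]
wrist 0.56 [296.5 185.6] [ 445.6 -323.6   73. ]
top green [434.5 235.6] 85 [ 450.  -324.3   73. ] [ 450.  -322.8   78. ]
top 0.58 [436.  238.6] [ 441.8 -328.    73. ]
top 0.29 [190.8 233.6] [472.3 324.   73. ]
knob 216 [ 54.3 -45. ] 175.2435881213508 mid [ 54.2 -44.8] 198.11670705823713
spindle_mid [611.5 261.7  50. ]
bowl_mid [681.3 351.8  25. ]
bowl_mid [343.7 207.5  25. ]
tin_mid [ 706.1 -389.2   35. ]
tin_mid [623.7   7.3  35. ]
gouge_mid [810.  -75.3  15. ]
gouge_mid [ 707.7 -388.1   15. ]
stop_top [473.7 328.8  73. ]
```

View pics/end.png

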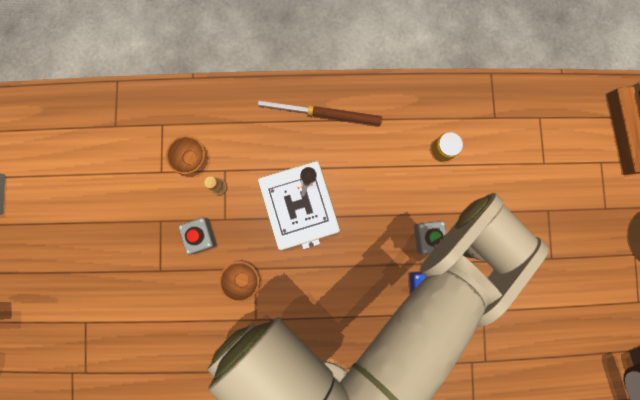

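The lever knob at (308,175) is home in third, the button is up at (434,236), everything else is unmoved, and the arm is clear.

```bash
python3 -c "
from rig import ctrl
print(ctrl.finish_job())"
```

```text
the job is handed in; nothing more can be done
None
```

The job is handed in, verdict not shown: the lever measured home in third, the green start button was pressed fully (several times) and is back up, and nothing else appears to have moved.

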